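Change the tray on the shaker without spilling the grinding balls

ROBOT

A 6-joint arm with a two-finger parallel gripper is mounted at the origin on the work surface. World frame = base frame: x ahead of the robot, y to its left, z up, the work surface at z = 0. Lengths are in m, angles in rad, forces in N, time in s.
With the tool pointing down it reaches from about 0.4 to 0.825 m from the base axis. Payload 7 kg.
Tool frame: the origin (TCP) lies between the finger pads; the fingertips stand 14 mm ahead of it and the grasp point (between the pads) lies 5 mm behind it (bot.nose_length is the distance from the TCP to the fingertips, in m); z points along the fingers, y is the direction in which the jaws open and shut (so a half turn about z gives the same grasp; the last joint's range is limited). The gripper opens to 88 mm and grips with 3 to 60 N. Pads are 19 mm wide; open, the fingers measure 130 mm over their backs; the gripper's body (78 mm by 193 mm) begins 47 mm behind the grasp point.
Start: joints at [1.571, 0.359, 0.012, 0, -1.224, -0.288], TCP at [0.192, 0.647, 0.241] pointing down, gripper open.
Joint ranges: [-3.07, 3.07], [-1.43, 2.12], [-1.02, 1.25], [-3.03, 1.67], [-3.05, -0], [-3.03, 3.03]. Speed limits (rad/s): [2.39, 2.39, 3.01, 3.14, 3.14, 3.14].

INTERFACE

Orientations are given as a rotation vector (axis times angle).
In Python, from workcell import get_state, cams, job_done, bot gives the robot as it stands.
- The arm moves only by the tool play_rows, never from a script. Its argument "commands" is a list of rows, each an object with "offset": the shift along the world's x, y, z in m, a list of three; "yaw": the turn about the world's z in degrees; "hand": the gripper command: -1 is shut, 1 is fully open, values between are in proportion. A call has 1 to 5 rows; each row shifts and turns the commanded pose from where the row before left it; what a row does not reach is not made up. A row lasts 1/8 s, in which the tool goes at most 62.5 mm and 10.7 degrees, less where a joint would pass 70% of its speed; a pose out of reach is approached as far as the arm can. A call with a gripper value outside its range is refused whole. The fingers move at their own pace and stop on an object; the grip force is fixed at half the most. Time passes only in rows, so rows that do not move let the fingers close. It gives the time, the measured TCP pose, the force and the opening at its end, in the units of the state.
- get_state(): the state, without advancing time (a new reading comes with each control period).
- cams.capture(name): name is "scene" or "top" or "wrist"; returns a dict with "pixels" (384x512x3 uint8, red, green, blue), "fovy" (degrees; the focal length in pixels is half the picture's height over the tangent of half this angle, whatever the lens; pixels are square), "cx", "cy" (the principal point, pixels), "D" ([k1, k2, p1, p2, k3] as OpenCV has them; the pictures are not rectified), "extrinsics" (4x4, takes a point from world to camera coordinates). Camera axes: x right, y up, looking along -z (the intrinsics and any distortion apply to the point x, -y, -z); pixel columns grow to the right and rows downward; lengths in m; the calibration is good to about 2 mm. A picture is of the moment at which its call begins. There is no depth.
- job_done(): hands the job in, once; it reports no verdict.
Trained networks look in the newest picture that a camera, given by its name, has taken for a name from the list of things; names that differ only in an ending like _2 or _b are one class to them, and where a whole thing is asked for, a point or a joint stands for the part that bears it (a point fixed in the world has none). Each returns a list of dicts, best first, with "confidence" (0 to 1); they miss things now and then, are a little off and sometimes report something else, mostly with a low value. They report only what shows in the picture. A call takes as long as a camera call. They do not tell look-alikes from the thing itself.
- cams.cut_out(camera, target): "pixels" (384x512 bool, what is visible of it) and "extent" ([left, top, right, bottom] in pixels, round what is visible of it).
The state is a dict: "clock": time; "q": joint angles; "joint_vel": joint speeds; "tau": joint torques, N m; "eef_pos": TCP position; "orientation": TCP orientation; "wrist_force": force on the tool from outside, world axes, zero at the start; "torque": the same for the moment, N m; "width": finger opening in m.
Only numpy, scipy, OpenCV 4.12 (cv2) and the standard library are available. Lean on these libraries where they do the work, as an engineer would, in place of code of your own. Each camera call takes 0.05 s, during which the arm holds its last target. There are 200 camera calls.

TASK

Take the empty tray off the shaker and set it down in the middle of the black rubber mat, then carry the open tray of loose white balls over, keeping it level so that none spills, and seat it on the shaker with both pegs fully through its holes. Then swing the clamp all the way round until its toe lies over the tray's rim, and after that press the start button right down and let go. Lower the trays, do not drop them, and leave everything else on the bench where it stands.

Things in the scene. Friction and masses are not known exactly. Their poses are not given: they have to be found in the camera images.
- full_tray: Loaded steel tray on the bench, on either side of the shaker; five loose balls in it. Base plate 152 (x) x 80 x 5 mm, on it an open pan, outside 108 x 80, walls 3 thick, rim 30 above the underside. Two 12 mm round holes through the plate at x = +-64, y = 0, outside the pan. Same after a half turn. 0.2 to 0.3 kg. Origin: centre of the underside, z up.
- full_tray_grip (a point): Centre of the fixed black handle bar over the middle of the loaded tray, 58 mm above its underside. The bar runs along the tray's x: 110 long, 12 wide (y), 16 high; uprights 5 x 12 mm at its ends (x = +-52) carry it. The space under it is open from the rim (30) to the bar (50).
- empty_tray: Empty tray, same shape, sizes and origin as the loaded one (plate 152 x 80 x 5 mm, long side along its x, rim 30 high, handle bar along x). At the start it is seated on the shaker over its two pegs.
- empty_tray_grip (a point): Centre of the fixed black handle bar over the middle of the empty tray, 58 mm above its underside. The bar runs along the tray's x: 110 long, 12 wide (y), 16 high; uprights 5 x 12 mm at its ends (x = +-52) carry it. The space under it is open from the rim (30) to the bar (50).
- mat: Black rubber mat fixed flat on the bench, on the side of the shaker away from the loaded tray: 140 (its x) x 190 (its y) x 3 mm thick. Origin: centre of the underside; its top is 3 mm higher.
- shaker: White bench shaker, fixed, 230 x 230 mm, flat top (deck) 70 mm high, mostly black rubber; white control strip on the side nearest the robot (its -x). Origin: centre of the underside, x away from the robot, z up. The swing clamp is at its +y edge, the start button at (x, y) = (-85, -60) mm.
- seat (a point): Point on the deck midway between the two steel pegs, at the shaker's (25, 0) mm; axes as the shaker. Pegs 64 mm to either side along y: 9 mm diameter for 9 mm, then a cone to a 3 mm tip, 20 mm tall. They pass through a tray's two holes; a seated tray lies flat on the deck, its underside's centre here, its long side along the shaker's y.
- clamp (a joint): Swing clamp on an upright pivot, rad, growing clockwise seen from above. 0: its toe points along the shaker's +x, the knob is on the -x side. 1.57 (stop): toe points to -y over the tray's rim, knob stands out to +y: closed. Starts open, -0.5 to 0.1 (stop at -0.6). Stays where left; about 2 N at the knob moves it.
- clamp_knob (a point): Point on the clamp's knob, 64 mm above the deck. The knob is an upright black cylinder, 14 mm diameter, 41 to 79 mm above the deck, 38 mm from the pivot, on the tail of a flat bar (33 to 41 mm above the deck, 14 wide; its toe reaches 48 mm to the other side). Can be pinched from above.
- clamp_pivot (a point): Point on the clamp's pivot axis, at the height of point clamp_knob, at the shaker's (x, y) = (-12, 97) mm.
- start (a joint): Start button's travel, m: 0 up, 0.006 fully down (about 5 N); it springs back.
- start_top (a point): Centre of the top of the round grey start button (28 mm diameter, in a black housing), on the white control strip; pressed straight down.
- ball0_center (a point): Centre of one of the five white ceramic grinding balls, 18 mm in diameter, 17 g, rolling free in the loaded tray.
- ball1_center (a point): Centre of one of the five white ceramic grinding balls, 18 mm in diameter, 17 g, rolling free in the loaded tray.
- ball2_center (a point): Centre of one of the five white ceramic grinding balls, 18 mm in diameter, 17 g, rolling free in the loaded tray.
- ball3_center (a point): Centre of one of the five white ceramic grinding balls, 18 mm in diameter, 17 g, rolling free in the loaded tray.
- ball4_center (a point): Centre of one of the five white ceramic grinding balls, 18 mm in diameter, 17 g, rolling free in the loaded tray.
- reagent: Bystander, not part of the job: amber glass reagent bottle, 68 dia, about 125 tall mm. Origin: centre of the underside.
- beaker: Bystander, not part of the job: glass beaker, 72 dia, 95 tall mm. Origin: centre of the underside.
- dish_stack: Bystander, not part of the job: stack of four closed culture dishes, 92 dia, 58 tall mm. Origin: centre of the underside.
- flask: Bystander, not part of the job: glass conical flask, 84 dia, 120 tall mm. Origin: centre of the underside.
- dish: Bystander, not part of the job: single closed culture dish, 92 dia, 15 tall mm. Origin: centre of the underside.
- marker: Bystander, not part of the job: marker pen lying flat, about 130 long, 13 thick mm. Origin: on the underside, 47 mm from one end.
Not all that is in view belongs to the job. What is shaped like the full_tray but pink is not meant.

How it is judged:
On the way, in this order (a step that is already met when the one before it is completed fails the run):
1. the empty tray stands on the mat, released (x of empty_tray in the frame of mat between -0.045 and 0.045 m and y of empty_tray in the frame of mat between -0.045 and 0.045 m and z of empty_tray in the frame of mat below 0.008 m and angle between empty_tray's own z axis and vertical below 0.06 rad and linear speed of empty_tray below 0.03 m/s and contact force between empty_tray and the fingers below 0.1 N), for 0.2 s.
2. the loaded tray is fully seated over the pegs with all five balls in it, released (horizontal distance between full_tray and seat below 0.004 m and z of full_tray in the frame of seat between -0.003 and 0.003 m and angle between full_tray's own z axis and vertical below 0.05 rad and angle between the x axis of full_tray and the y axis of shaker, either way round below 0.06 rad and linear speed of full_tray below 0.03 m/s and contact force between full_tray and the fingers below 0.1 N and x of ball0_center in the frame of full_tray between -0.052 and 0.052 m and y of ball0_center in the frame of full_tray between -0.038 and 0.038 m and z of ball0_center in the frame of full_tray between 0.005 and 0.035 m and x of ball1_center in the frame of full_tray between -0.052 and 0.052 m and y of ball1_center in the frame of full_tray between -0.038 and 0.038 m and z of ball1_center in the frame of full_tray between 0.005 and 0.035 m and x of ball2_center in the frame of full_tray between -0.052 and 0.052 m and y of ball2_center in the frame of full_tray between -0.038 and 0.038 m and z of ball2_center in the frame of full_tray between 0.005 and 0.035 m and x of ball3_center in the frame of full_tray between -0.052 and 0.052 m and y of ball3_center in the frame of full_tray between -0.038 and 0.038 m and z of ball3_center in the frame of full_tray between 0.005 and 0.035 m and x of ball4_center in the frame of full_tray between -0.052 and 0.052 m and y of ball4_center in the frame of full_tray between -0.038 and 0.038 m and z of ball4_center in the frame of full_tray between 0.005 and 0.035 m), for 0.2 s.
3. the clamp is swung closed (value of joint clamp above 1.4 rad), for 0.2 s.
4. the start button is pressed (value of joint start above 0.004 m), for 0.05 s.
At the end, for the whole second after the job is handed in: Empty tray upright at rest on the mat, centre within 45 mm of the mat's each way; loaded tray level on the shaker's deck (3 mm), centred on the seat (4 mm), all five balls in its pan; clamp beyond 1.4 rad; start button pressed and up again (all of step 1 and all of step 2 and value of joint clamp above 1.4 rad and value of joint start below 0.002 m); the robot touches nothing.
It fails at once if the loaded tray is tipped more than 20 degrees (angle between full_tray's own z axis and vertical above 0.35 rad).
It fails at once if a ball leaves the loaded tray (distance between any of ball0_center, ball1_center, ball2_center, ball3_center, ball4_center and full_tray above 0.08 m).
It fails at once if a tray is dropped (over 0.5 m/s while not held) ((linear speed of empty_tray above 0.5 m/s and contact force between empty_tray and the fingers below 0.5 N) or (linear speed of full_tray above 0.5 m/s and contact force between full_tray and the fingers below 0.5 N)).
It fails at once if the start button is pressed before the clamp is closed (value of joint start above 0.004 m and value of joint clamp below 1.4 rad).
It fails at once if a bystander is moved more than 30 mm (distance of any of reagent, beaker, dish_stack, flask, dish, marker from where it was at the start of the episode above 0.03 m).
It also fails if it takes over 72 s, if anything falls off the work surface, if the arm or the gripper's body presses on something with over 40 N, if the wrist force passes 120 N, or if a joint passes its speed limit or range.

## Working session

There is one attempt and no reset: what is moved stays moved. The work goes in short steps, Python scripts to look and compute and a tool call to move; the robot and the scene stay as the last step left them, time stands still between calls to the robot, and variables do not carry over. Pictures are saved under pics/ and viewed, about 8 in all and at most 12, crops included, and the job is handed in when it is done.

Besides the shell and the picture viewer there is one more tool, called after "Request:" by a JSON object that holds its "fn" and its "kwargs". play_rows: Moves the arm, as the interface text tells. Its arguments: {"type":"object","properties":{"commands":{"type":"array"}},"required":["commands"]}

```bash
mkdir -p pics; ls; cat > h.py <<'E'
import numpy as np,cv2
from workcell import get_state,cams,job_done,bot
def cap(n,save=None):
    c=cams.capture(n)
    if save: cv2.imwrite('pics/'+save,c['pixels'][:,:,::-1])
    return c
def K(c):
    h=c['pixels'].shape[0]; f=h/2/np.tan(np.radians(c['fovy'])/2)
    return np.array([[f,0,c['cx']],[0,f,c['cy']],[0,0,1.]])
def unproj(c,uv,z):
    "pixels -> world points at height z"
    uv=np.asarray(uv,float).reshape(-1,1,2)
    n=cv2.undistortPoints(uv,K(c),np.array(c['D'],float)).reshape(-1,2)
    d=np.c_[n[:,0],-n[:,1],-np.ones(len(n))]
    E=np.array(c['extrinsics']); R,t=E[:3,:3],E[:3,3]
    o=-R.T@t; d=d@R
    return o+d*((z-o[2])/d[:,2])[:,None]
def proj(c,P):
    E=np.array(c['extrinsics']); p=np.atleast_2d(P)@E[:3,:3].T+E[:3,3]
    p=p*[1,-1,-1]
    return cv2.projectPoints(p.reshape(-1,1,3),np.zeros(3),np.zeros(3),K(c),np.array(c['D'],float))[0].reshape(-1,2)
E
python3 - <<'E'
from h import *
ims=[]
for n in('top','scene'):
    c=cap(n,n+'0.png'); E=np.array(c['extrinsics']); print(n,c['fovy'],c['cx'],c['cy'],c['D'],-E[:3,:3].T@E[:3,3])
    for t in ['full_tray','empty_tray','mat','shaker','clamp_knob','start_top','full_tray_grip','empty_tray_grip','reagent','beaker','dish_stack','flask','dish','marker']:
        for d in cams.cut_out(n,t)[:3]:
            ys,xs=np.nonzero(d['pixels']); print(n,t,round(d['confidence'],2),d['extent'],xs.mean().round(1),ys.mean().round(1),len(xs))
s=get_state();print(s)
E
```

```text
pics
top 45.53534605202055 251.62825391439682 192.63327253941458 [0.00783796 0.         0.         0.         0.        ] [ 0.20116829 -0.00971779  1.65765977]
top full_tray 0.75 [333.6, 229.7, 375.6, 276.8] 355.0 253.7 949
top full_tray 0.56 [318.4, 192.9, 361.6, 217.9] 340.5 205.8 893
top full_tray 0.4 [223.8, 149.1, 285.6, 217.1] 255.4 186.7 3163
top empty_tray 0.94 [233.0, 161.4, 277.1, 187.1] 255.9 173.9 984
top mat 0.71 [141.0, 170.8, 199.3, 212.7] 167.0 190.8 1889
top shaker 0.62 [223.7, 149.7, 285.6, 216.1] 255.2 186.7 3176
top start_top 0.58 [268.8, 201.4, 272.9, 208.7] 271.8 204.7 45
top full_tray_grip 0.89 [319.0, 195.7, 361.6, 215.2] 340.8 205.7 858
top full_tray_grip 0.62 [335.5, 229.3, 374.2, 275.9] 355.2 253.9 935
top empty_tray_grip 0.76 [235.5, 163.2, 276.0, 186.0] 255.2 174.0 978
top empty_tray_grip 0.26 [268.0, 203.6, 272.5, 208.6] 271.7 205.3 47
top reagent 0.74 [83.1, 184.7, 107.9, 209.6] 94.7 198.9 435
top reagent 0.43 [320.6, 132.3, 345.7, 157.0] 333.9 144.1 421
top beaker 0.55 [399.2, 197.7, 424.2, 220.3] 412.5 209.8 459
top dish_stack 0.6 [165.8, 123.0, 190.2
[... 1965 characters left out ...]
 295.1] 317.6 266.0 1827
{'clock': 1.5, 'q': array([ 1.57107313e+00,  3.58626885e-01,  1.19207203e-02,  1.67363011e-05,
       -1.22407943e+00, -2.88098828e-01]), 'joint_vel': array([-2.40488798e-04,  1.26736880e-03,  1.46763550e-04,  6.63318647e-04,
       -8.60516695e-05,  1.17217899e-03]), 'tau': array([ 3.70852940e-03, -5.82376492e+01,  2.93296283e+01,  7.00204387e+00,
        1.26016728e-02, -1.45694247e-05]), 'eef_pos': array([0.19162658, 0.64722737, 0.2405559 ]), 'orientation': array([-3.10910551e+00,  4.50540145e-01, -2.20470183e-05]), 'wrist_force': array([-0.57018407,  0.23027818,  0.28513173]), 'torque': array([-0.01858233,  0.04141945, -0.04549983]), 'width': 0.08752767416058185}
```

```bash
python3 - <<'E'
import cv2
t=cv2.imread('pics/top0.png')[110:290,60:440]
cv2.imwrite('pics/v1.png',cv2.resize(t,None,fx=2.1,fy=2.1,interpolation=cv2.INTER_CUBIC))
E
```

```text
(no output)
```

View pics/v1.png

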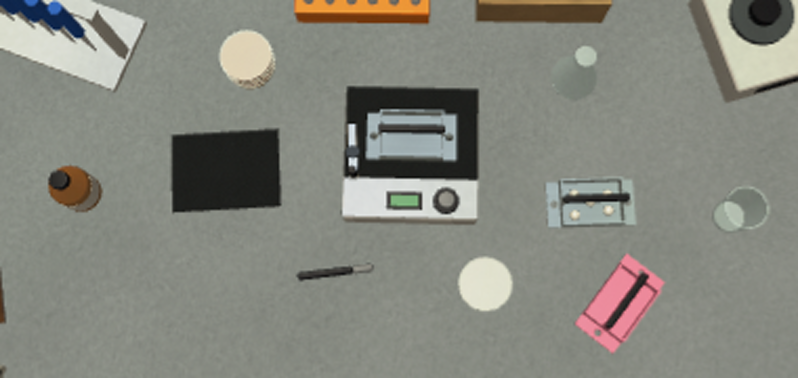

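Top view: mat (167,191), shaker (255,187) with empty tray (256,174), clamp at (228,180). Candidates for the loaded tray: the steel tray with balls at (340,206) and the pink look-alike at (355,254). I choose the steel one.

```bash
python3 - <<'E'
from h import *
c=cap('top')
print(np.array(c['extrinsics']).round(3))
def rect(t,z,i=0,near=None):
    ds=cams.cut_out('top',t)
    if near is not None: ds=sorted(ds,key=lambda d:np.hypot(*(np.argwhere(d['pixels']).mean(0)[::-1]-near)))
    if not ds: print(t,'none');return
    ys,xs=np.nonzero(ds[i]['pixels']); P=unproj(c,np.c_[xs,ys],z)[:,:2]
    r=cv2.minAreaRect((P*1000).astype(np.float32)); print(t,r, P.mean(0).round(4))
rect('mat',.003);rect('shaker',.07);rect('full_tray',.02,near=(340,206));rect('empty_tray',.09);rect('start_top',.08)
for t,z,n in [('reagent',.1,(95,199)),('beaker',.05,(412,210)),('dish_stack',.05,(177,138)),('flask',.06,(334,145)),('dish',.015,(290,245)),('full_tray',.01,(355,254))]: rect(t,z,near=n)
print(unproj(c,[[202,240],[237,237],[227.6,166],[227.6,194]],.005).round(3)) 
E
```

```text
[[ 0.011 -1.    -0.005 -0.004]
 [ 0.979  0.01   0.202 -0.533]
 [-0.202 -0.007  0.979 -1.583]
 [ 0.     0.     0.     1.   ]]
mat ((548.5377807617188, 313.7711486816406), (140.92962646484375, 190.34498596191406), 4.020753860473633) [0.5472 0.3149]
shaker ((563.741455078125, -10.041458129882812), (226.5247039794922, 237.61892700195312), 89.7630844116211) [ 0.5498 -0.0112]
full_tray ((494.8791809082031, -320.4011535644531), (82.38504791259766, 147.24342346191406), 3.0340170860290527) [ 0.4942 -0.3195]
empty_tray ((595.7447509765625, -9.985572814941406), (148.2623291015625, 90.41752624511719), 88.81510925292969) [ 0.5931 -0.0113]
start_top ((485.5950012207031, -69.7489013671875), (22.368160247802734, 22.65648651123047), 45.76808547973633) [ 0.4849 -0.0695]
reagent ((494.6634521484375, 546.1051025390625), (91.20613098144531, 65.84712982177734), 64.31988525390625) [0.4942 0.5452]
beaker ((475.03265380859375, -567.6417236328125), (69.07666015625, 98.35043334960938), 38.336570739746094) [ 0.4781 -0.5684]
dish_stack ((736.6820678710938, 277.0303039550781), (109.36843872070312, 91.32994079589844), 32.11612319946289) [0.7373 0.2781]
flask ((713.6705932617188, -290.14166259765625), (87.39649963378906, 76.84658813476562), 0.5597641468048096) [ 0.7103 -0.2943]
dish ((352.7523498535156, -140.56158447265625), (82.76646423339844, 84.25752258300781), 44.97544860839844) [ 0.3526 -0.1405]
full_tray ((321.53948974609375, -368.06817626953125), (86.35191345214844, 153.90826416015625), 52.249080657958984) [ 0.3213 -0.3676]
[[0.366 0.18  0.005]
 [0.378 0.054 0.005]
 [0.643 0.094 0.005]
 [0.537 0.091 0.005]]
```

Request:
{"fn": "play_rows", "kwargs": {"commands": [{"offset": [0.0265, -0.0435, 0.003], "yaw": -4.9, "hand": 1}, {"offset": [0.0265, -0.0435, 0.003], "yaw": -4.9, "hand": 1}, {"offset": [0.0265, -0.0435, 0.003], "yaw": -4.9, "hand": 1}, {"offset": [0.0265, -0.0435, 0.003], "yaw": -4.9, "hand": 1}, {"offset": [0.0265, -0.0435, 0.003], "yaw": -4.9, "hand": 1}]}}

```text
clock: 2.72
eef_pos: [0.3248, 0.4283, 0.2559]
orientation: [-2.941, 1.103, -0.0]
wrist_force: [0.1, 0.0, -0.1]
width: 0.0876
```

Request:
{"fn": "play_rows", "kwargs": {"commands": [{"offset": [0.0265, -0.0435, 0], "yaw": -4.9, "hand": 1}, {"offset": [0.0265, -0.0435, 0], "yaw": -4.9, "hand": 1}, {"offset": [0.0265, -0.0435, 0], "yaw": -4.9, "hand": 1}, {"offset": [0.0265, -0.0435, 0], "yaw": -4.9, "hand": 1}, {"offset": [0.0265, -0.0435, 0], "yaw": -4.9, "hand": 1}]}}

```text
clock: 3.35
eef_pos: [0.4573, 0.2108, 0.256]
orientation: [-2.639, 1.702, -0.0]
wrist_force: [1.0, 1.7, 0.6]
width: 0.0874
```

Request:
{"fn": "play_rows", "kwargs": {"commands": [{"offset": [0.0265, -0.0435, 0], "yaw": -4.9, "hand": 1}, {"offset": [0.0265, -0.0435, 0], "yaw": -4.9, "hand": 1}, {"offset": [0.0265, -0.0435, 0], "yaw": -4.9, "hand": 1}, {"offset": [0.0265, -0.0435, 0], "yaw": -4.9, "hand": 1}, {"offset": [0, 0, 0], "yaw": 0, "hand": 1}]}}

```text
clock: 3.98
eef_pos: [0.5636, 0.0355, 0.2551]
orientation: [2.309, -2.129, -0.0]
wrist_force: [-0.9, 0.1, 0.0]
width: 0.0876
```

```bash
cat > look.py <<'E'
import sys
from h import *
s=get_state(); print(s['clock'],s['eef_pos'].round(4),s['orientation'].round(3),s['width'].round(3),s['wrist_force'].round(1))
c=cap('wrist',sys.argv[1]+'.png')
E=np.array(c['extrinsics']); print(-E[:3,:3].T@E[:3,3],c['fovy'],c['D'])
for t in sys.argv[2:]:
    for d in cams.cut_out('wrist',t)[:2]:
        ys,xs=np.nonzero(d['pixels']); print(t,round(d['confidence'],2),d['extent'],xs.mean().round(1),ys.mean().round(1),len(xs))
E
python3 look.py w1 empty_tray empty_tray_grip clamp_knob start_top shaker
```

```text
Traceback (most recent call last):
  File "look.py", line 3, in <module>
    s=get_state(); print(s['clock'],s['eef_pos'].round(4),s['orientation'].round(3),s['width'].round(3),s['wrist_force'].round(1))
                                                                                    ^^^^^^^^^^^^^^^^
AttributeError: 'float' object has no attribute 'round'
```

```bash
sed -i "s/s\['width'\].round(3)/round(s['width'],4)/" look.py
python3 look.py w1 empty_tray empty_tray_grip clamp_knob start_top shaker
```

```text
3.975 [0.5636 0.0355 0.2551] [ 2.309 -2.129 -0.   ] 0.0876 [-0.9  0.1  0. ]
[ 0.56962186 -0.03357439  0.40008128] 60.871752260756296 [0.02469984 0.         0.         0.         0.        ]
empty_tray 0.68 [179.9, 32.9, 273.5, 198.8] 223.3 113.8 13964
empty_tray_grip 0.81 [176.5, 29.6, 274.5, 196.9] 223.4 114.0 13920
clamp_knob 0.66 [204.8, 217.6, 306.3, 248.2] 257.4 229.9 1664
start_top 0.87 [338.9, 47.9, 368.7, 81.1] 351.5 63.8 897
shaker 0.81 [134.8, 0.0, 386.0, 242.2] 262.6 112.1 39767
```

View pics/w1.png

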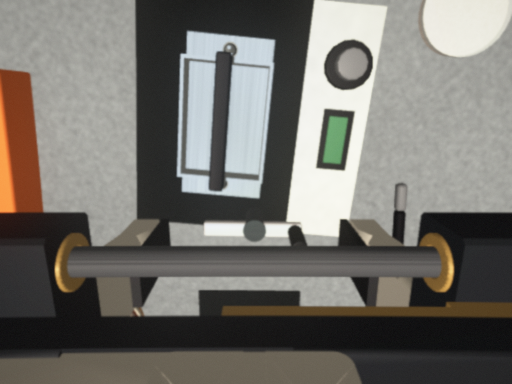

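```bash
python3 - <<'E'
from h import *
c=cams.capture('wrist')
print('bar ends',unproj(c,[[224,52],[217,190]],.136).round(4))
print('peg',unproj(c,[[230,48]],.085).round(4))
print('plate corners',unproj(c,[[187,32],[275,40],[261,198],[182,191]],.075).round(4))
print('deck corners L-bottom, strip',unproj(c,[[138,221],[350,236],[385,8]],.07).round(4))
print('button',unproj(c,[[351.5,63.8]],.085).round(4))
print('pivot',unproj(c,[[254,230]],.115).round(4),'knob top',unproj(c,[[296,233]],.149).round(4))
ds=cams.cut_out('wrist','empty_tray')
g=c['pixels'].astype(int); m=(g.sum(2)<130)
import itertools
m2=np.zeros_like(m); m2[52:190,205:240]=m[52:190,205:240]
n,l,st,ce=cv2.connectedComponentsWithStats(m2.astype(np.uint8)); i=1+st[1:,4].argmax(); ys,xs=np.nonzero(l==i)
P=unproj(c,np.c_[xs,ys],.136)[:,:2]; print(cv2.minAreaRect((P*1000).astype(np.float32)),P.mean(0))
E
```

```text
bar ends [[ 0.594  -0.0603  0.136 ]
 [ 0.5931  0.0482  0.136 ]]
peg [[ 0.5937 -0.0699  0.085 ]]
plate corners [[ 0.6345 -0.0811  0.075 ]
 [ 0.5538 -0.0815  0.075 ]
 [ 0.5525  0.0708  0.075 ]
 [ 0.6347  0.0704  0.075 ]]
deck corners L-bottom, strip [[ 0.6818  0.1097  0.07  ]
 [ 0.4515  0.107   0.07  ]
 [ 0.4572 -0.117   0.07  ]]
button [[ 0.4833 -0.0661  0.085 ]]
pivot [[0.5581 0.0904 0.115 ]] knob top [[0.5244 0.0756 0.149 ]]
((590.47509765625, 35.34755325317383), (5.882978439331055e-05, 4.278131484985352), 3.509770393371582) [0.5904753 0.0353452]
```

Wrist view: the tray's bar runs from (224,52) to (217,190), the far peg shows at (230,48), the button at (351,64), the clamp pivot at (254,230) with the knob near (297,236). Centre of the empty tray ≈ (0.5935, -0.006). Next: the grasp.

Request:
{"fn": "play_rows", "kwargs": {"commands": [{"offset": [0.0295, -0.0415, 0], "yaw": -4.6, "hand": 1}, {"offset": [0, 0, -0.05], "yaw": 0, "hand": 1}, {"offset": [0, 0, -0.05], "yaw": 0, "hand": 1}, {"offset": [0, 0, -0.031], "yaw": 0, "hand": 1}, {"offset": [0, 0, 0], "yaw": 0, "hand": 1}]}}

```text
clock: 5.0
eef_pos: [0.5904, -0.0031, 0.1224]
orientation: [2.225, -2.212, -0.004]
wrist_force: [0.1, -1.4, 0.5]
width: 0.0877
```

Request:
{"fn": "play_rows", "kwargs": {"commands": [{"offset": [0, 0, 0], "yaw": 0, "hand": -1}, {"offset": [0, 0, 0], "yaw": 0, "hand": -1}, {"offset": [0, 0, 0], "yaw": 0, "hand": -1}, {"offset": [0, 0, 0], "yaw": 0, "hand": -1}, {"offset": [0, 0, 0], "yaw": 0, "hand": -1}]}}

```text
clock: 5.62
eef_pos: [0.5921, -0.0033, 0.1248]
orientation: [-2.227, 2.215, -0.0]
wrist_force: [0.4, -0.5, 0.1]
width: 0.0432
```

Request:
{"fn": "play_rows", "kwargs": {"commands": [{"offset": [0, 0, 0], "yaw": 0, "hand": -1}, {"offset": [0, 0, 0], "yaw": 0, "hand": -1}, {"offset": [0, 0, 0], "yaw": 0, "hand": -1}, {"offset": [0, 0, 0], "yaw": 0, "hand": -1}, {"offset": [0, 0, 0], "yaw": 0, "hand": -1}]}}

```text
clock: 6.25
eef_pos: [0.5931, -0.0032, 0.125]
orientation: [-2.226, 2.214, -0.002]
wrist_force: [5.4, -0.6, 0.3]
width: 0.0121
```

Request:
{"fn": "play_rows", "kwargs": {"commands": [{"offset": [0, 0, 0], "yaw": 0, "hand": -1}, {"offset": [0, 0, 0.008], "yaw": 0, "hand": -1}, {"offset": [0, 0, 0.012], "yaw": 0, "hand": -1}, {"offset": [0, 0, 0.02], "yaw": 0, "hand": -1}, {"offset": [0, 0, 0], "yaw": 0, "hand": -1}]}}

```text
clock: 6.88
eef_pos: [0.5919, -0.0032, 0.1654]
orientation: [-2.227, 2.215, -0.0]
wrist_force: [0.3, 0.1, -2.7]
width: 0.0118
```

Request:
{"fn": "play_rows", "kwargs": {"commands": [{"offset": [0, 0, 0.025], "yaw": 0, "hand": -1}, {"offset": [0, 0, 0.025], "yaw": 0, "hand": -1}, {"offset": [0, 0, 0.02], "yaw": 0, "hand": -1}, {"offset": [-0.002, 0.015, 0], "yaw": 0, "hand": -1}, {"offset": [-0.005, 0.035, 0], "yaw": 0, "hand": -1}]}}

```text
clock: 7.5
eef_pos: [0.5839, 0.0468, 0.2328]
orientation: [2.224, -2.216, -0.003]
wrist_force: [-0.1, -0.7, -2.7]
width: 0.0117
```

Request:
{"fn": "play_rows", "kwargs": {"commands": [{"offset": [-0.007, 0.05, 0], "yaw": 0, "hand": -1}, {"offset": [-0.007, 0.05, 0], "yaw": 0, "hand": -1}, {"offset": [-0.007, 0.05, 0], "yaw": 0, "hand": -1}, {"offset": [-0.007, 0.05, 0], "yaw": 0, "hand": -1}, {"offset": [-0.006, 0.04, 0], "yaw": 0, "hand": -1}]}}

```text
clock: 8.12
eef_pos: [0.5492, 0.2888, 0.2324]
orientation: [2.226, -2.212, -0.001]
wrist_force: [0.4, 0.4, -2.1]
width: 0.0112
```

Request:
{"fn": "play_rows", "kwargs": {"commands": [{"offset": [-0.004, 0.028, 0], "yaw": 0, "hand": -1}, {"offset": [0, 0, -0.02], "yaw": 0, "hand": -1}, {"offset": [0, 0, -0.04], "yaw": 0, "hand": -1}, {"offset": [0, 0, -0.045], "yaw": 0, "hand": -1}, {"offset": [0, 0, -0.03], "yaw": 0, "hand": -1}]}}

```text
clock: 8.75
eef_pos: [0.5456, 0.3136, 0.0963]
orientation: [2.224, -2.213, -0.001]
wrist_force: [0.0, -0.5, -2.4]
width: 0.0115
```

Request:
{"fn": "play_rows", "kwargs": {"commands": [{"offset": [0, 0, -0.02], "yaw": 0, "hand": -1}, {"offset": [0, 0, -0.01], "yaw": 0, "hand": -1}, {"offset": [0, 0, 0], "yaw": 0, "hand": -1}]}}

```text
clock: 9.12
eef_pos: [0.5466, 0.3143, 0.0687]
orientation: [2.226, -2.214, -0.0]
wrist_force: [0.6, 0.3, -2.0]
width: 0.0117
```

Request:
{"fn": "play_rows", "kwargs": {"commands": [{"offset": [0, 0, -0.006], "yaw": 0, "hand": -1}, {"offset": [0, 0, -0.003], "yaw": 0, "hand": -1}, {"offset": [0, 0, -0.001], "yaw": 0, "hand": -1}, {"offset": [0, 0, 0], "yaw": 0, "hand": -1}]}}

```text
clock: 9.62
eef_pos: [0.5472, 0.3148, 0.0598]
orientation: [-2.227, 2.215, -0.0]
wrist_force: [-0.4, -0.3, -2.4]
width: 0.0115
```

Request:
{"fn": "play_rows", "kwargs": {"commands": [{"offset": [0, 0, -0.0015], "yaw": 0, "hand": -1}, {"offset": [0, 0, -0.001], "yaw": 0, "hand": -1}, {"offset": [0, 0, 0], "yaw": 0, "hand": -1}]}}

```text
clock: 10.0
eef_pos: [0.5474, 0.3148, 0.0576]
orientation: [-2.227, 2.215, -0.0]
wrist_force: [0.5, 0.0, 3.3]
width: 0.0117
```

Request:
{"fn": "play_rows", "kwargs": {"commands": [{"offset": [0, 0, 0], "yaw": 0, "hand": 1}, {"offset": [0, 0, 0], "yaw": 0, "hand": 1}, {"offset": [0, 0, 0], "yaw": 0, "hand": 1}, {"offset": [0, 0, 0.015], "yaw": 0, "hand": 1}, {"offset": [0, 0, 0.04], "yaw": 0, "hand": 1}]}}

```text
clock: 10.62
eef_pos: [0.5462, 0.3138, 0.1115]
orientation: [2.224, -2.213, -0.0]
wrist_force: [0.4, 0.7, 0.5]
width: 0.0563
```

Request:
{"fn": "play_rows", "kwargs": {"commands": [{"offset": [0, 0, 0.06], "yaw": 0, "hand": 1}, {"offset": [0, 0, 0.06], "yaw": 0, "hand": 1}, {"offset": [-0.005, -0.05, 0.01], "yaw": 0, "hand": 1}, {"offset": [-0.005, -0.054, 0], "yaw": 0, "hand": 1}, {"offset": [-0.005, -0.054, 0], "yaw": 0, "hand": 1}]}}

```text
clock: 11.25
eef_pos: [0.5318, 0.1553, 0.2436]
orientation: [-2.227, 2.213, -0.001]
wrist_force: [1.0, 0.1, 0.2]
width: 0.0876
```

Request:
{"fn": "play_rows", "kwargs": {"commands": [{"offset": [-0.005, -0.054, 0], "yaw": 0, "hand": 1}, {"offset": [-0.005, -0.054, 0], "yaw": 0, "hand": 1}, {"offset": [-0.005, -0.054, 0], "yaw": 0, "hand": 1}, {"offset": [-0.005, -0.054, 0], "yaw": 0, "hand": 1}, {"offset": [-0.005, -0.054, 0], "yaw": 0, "hand": 1}]}}

```text
clock: 11.88
eef_pos: [0.5068, -0.115, 0.2435]
orientation: [-2.227, 2.214, -0.002]
wrist_force: [1.1, 0.2, -0.7]
width: 0.0874
```

Request:
{"fn": "play_rows", "kwargs": {"commands": [{"offset": [-0.005, -0.054, 0], "yaw": 3, "hand": 1}, {"offset": [-0.005, -0.054, 0], "yaw": 0, "hand": 1}, {"offset": [-0.002, -0.054, 0], "yaw": 0, "hand": 1}, {"offset": [0, 0, 0], "yaw": 0, "hand": 1}]}}

```text
clock: 12.38
eef_pos: [0.4944, -0.2785, 0.2427]
orientation: [2.28, -2.161, 0.001]
wrist_force: [-0.7, 0.0, 0.2]
width: 0.0877
```

```bash
python3 look.py w2 full_tray full_tray_grip; python3 - <<'E'
from h import *
c=cap('top','top1.png')
for d in cams.cut_out('top','empty_tray')[:2]:
    ys,xs=np.nonzero(d['pixels']); print(cv2.minAreaRect((unproj(c,np.c_[xs,ys],.02)[:,:2]*1000).astype(np.float32)))
a=cv2.imread('pics/w2.png'); b=cv2.resize(c['pixels'][150:230,130:370,::-1],(512,171),interpolation=cv2.INTER_CUBIC)
cv2.imwrite('pics/v3.png',np.vstack([a,b]))
E
```

```text
12.375 [ 0.4944 -0.2785  0.2427] [ 2.280e+00 -2.161e+00  1.000e-03] 0.0877 [-0.7  0.   0.2]
[ 0.49833412 -0.34764435  0.38772289] 60.871752260756296 [0.02469984 0.         0.         0.         0.        ]
full_tray 0.87 [219.3, 50.4, 300.1, 183.2] 254.5 114.3 9080
full_tray 0.62 [335.3, 10.7, 488.8, 153.7] 415.0 80.1 11825
full_tray_grip 0.89 [219.5, 43.8, 292.9, 183.5] 254.5 114.1 9077
full_tray_grip 0.56 [337.4, 7.0, 490.0, 154.4] 415.1 80.2 11940
((546.6032104492188, 304.0433654785156), (82.38380432128906, 150.67066955566406), 0.5999581217765808)
```

View pics/v3.png

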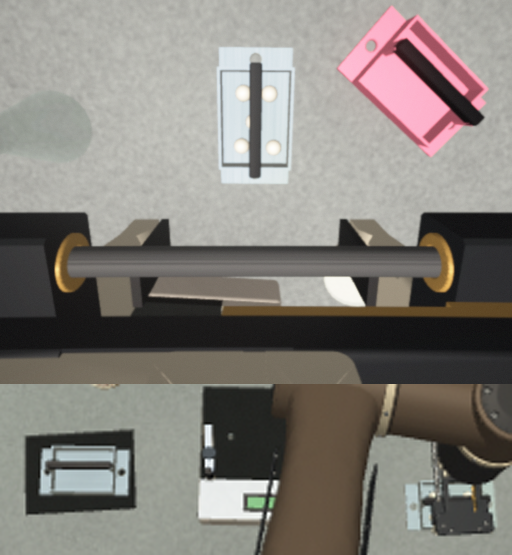

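The wrist view shows the steel tray with its five balls, with corners at (219,47), (294,48), (291,183) and (217,183). The pink one sits at right, (415,80), and is not meant. In the top strip the empty tray stands well inside the mat.

```bash
python3 - <<'E'
from h import *
c=cams.capture('wrist'); cams.cut_out
d=cams.cut_out('wrist','full_tray')[0]; ys,xs=np.nonzero(d['pixels'])
print(cv2.minAreaRect((unproj(c,np.c_[xs,ys],.01)[:,:2]*1000).astype(np.float32)))
P=unproj(c,[[219.5,47.5],[293.5,48],[291.5,183],[217.5,183]],.005)[:,:2];print(P.round(4),P.mean(0))
B=unproj(c,[[256,62],[255,178]],.066)[:,:2];print(B,B.mean(0),np.degrees(np.arctan2(*(B[1]-B[0]))))
E
```

```text
((318.76165771484375, -369.517333984375), (92.3175048828125, 163.4866485595703), 52.57649612426758)
[[ 0.5402 -0.3928]
 [ 0.46   -0.3971]
 [ 0.4485 -0.2461]
 [ 0.5379 -0.2408]] [ 0.49665419 -0.31919303]
[[ 0.49971874 -0.37466937]
 [ 0.49403899 -0.26467775]] [ 0.49687887 -0.31967356] -2.956015670420988
```

Request:
{"fn": "play_rows", "kwargs": {"commands": [{"offset": [0.0025, -0.041, -0.02], "yaw": 0, "hand": 1}, {"offset": [0, 0, -0.05], "yaw": 0, "hand": 1}, {"offset": [0, 0, -0.05], "yaw": 0, "hand": 1}, {"offset": [0, 0, -0.04], "yaw": 0, "hand": 1}, {"offset": [0, 0, -0.018], "yaw": 0, "hand": 1}]}}

```text
clock: 13.35
eef_pos: [0.4966, -0.315, 0.0617]
orientation: [2.285, -2.154, -0.005]
wrist_force: [0.9, 0.8, 0.4]
width: 0.0876
```

Request:
{"fn": "play_rows", "kwargs": {"commands": [{"offset": [0, 0, -0.01], "yaw": 0, "hand": 1}, {"offset": [0, 0, 0], "yaw": 0, "hand": 1}, {"offset": [0, 0, 0], "yaw": 0, "hand": 1}]}}

```text
clock: 13.72
eef_pos: [0.4984, -0.3163, 0.0551]
orientation: [-2.285, 2.155, -0.002]
wrist_force: [0.5, 0.6, -0.1]
width: 0.0875
```

Request:
{"fn": "play_rows", "kwargs": {"commands": [{"offset": [-0.0015, -0.003, 0], "yaw": 0, "hand": -1}, {"offset": [0, 0, 0], "yaw": 0, "hand": -1}, {"offset": [0, 0, 0], "yaw": 0, "hand": -1}, {"offset": [0, 0, 0], "yaw": 0, "hand": -1}, {"offset": [0, 0, 0], "yaw": 0, "hand": -1}]}}

```text
clock: 14.35
eef_pos: [0.4961, -0.3193, 0.0541]
orientation: [2.285, -2.156, -0.0]
wrist_force: [0.3, -0.1, 0.2]
width: 0.0433
```

Request:
{"fn": "play_rows", "kwargs": {"commands": [{"offset": [0, 0, 0], "yaw": 0, "hand": -1}, {"offset": [0, 0, 0], "yaw": 0, "hand": -1}, {"offset": [0, 0, 0], "yaw": 0, "hand": -1}, {"offset": [0, 0, 0], "yaw": 0, "hand": -1}, {"offset": [0, 0, 0], "yaw": 0, "hand": -1}]}}

```text
clock: 14.98
eef_pos: [0.4959, -0.3192, 0.054]
orientation: [2.285, -2.156, -0.001]
wrist_force: [-0.9, -0.1, -0.8]
width: 0.0116
```

Request:
{"fn": "play_rows", "kwargs": {"commands": [{"offset": [0, 0, 0], "yaw": 0, "hand": -1}, {"offset": [0, 0, 0.003], "yaw": 0, "hand": -1}, {"offset": [0, 0, 0.007], "yaw": 0, "hand": -1}, {"offset": [0, 0, 0.012], "yaw": 0, "hand": -1}, {"offset": [0, 0, 0.015], "yaw": 0, "hand": -1}]}}

```text
clock: 15.6
eef_pos: [0.4961, -0.3193, 0.092]
orientation: [2.285, -2.156, -0.0]
wrist_force: [0.3, 0.2, -2.3]
width: 0.0113
```

Request:
{"fn": "play_rows", "kwargs": {"commands": [{"offset": [0, 0, 0.02], "yaw": 0, "hand": -1}, {"offset": [0, 0, 0.03], "yaw": 0, "hand": -1}, {"offset": [0, 0, 0.035], "yaw": 0, "hand": -1}, {"offset": [0, 0, 0.03], "yaw": 0, "hand": -1}, {"offset": [0.001, 0.004, 0.02], "yaw": 0, "hand": -1}]}}

```text
clock: 16.23
eef_pos: [0.4974, -0.3156, 0.229]
orientation: [-2.284, 2.156, -0.004]
wrist_force: [0.7, 0.4, -4.5]
width: 0.0115
```

Request:
{"fn": "play_rows", "kwargs": {"commands": [{"offset": [0.002, 0.01, 0.01], "yaw": 0, "hand": -1}, {"offset": [0.0035, 0.017, 0], "yaw": 0, "hand": -1}, {"offset": [0.005, 0.024, 0], "yaw": -0.3, "hand": -1}, {"offset": [0.0065, 0.03, 0], "yaw": -0.3, "hand": -1}, {"offset": [0.0075, 0.035, 0], "yaw": -0.3, "hand": -1}]}}

```text
clock: 16.85
eef_pos: [0.5211, -0.1974, 0.2348]
orientation: [2.266, -2.174, -0.003]
wrist_force: [0.8, -0.2, -4.3]
width: 0.0116
```

Request:
{"fn": "play_rows", "kwargs": {"commands": [{"offset": [0.0075, 0.035, 0], "yaw": -0.3, "hand": -1}, {"offset": [0.0075, 0.035, 0], "yaw": -0.3, "hand": -1}, {"offset": [0.0075, 0.035, 0], "yaw": -0.3, "hand": -1}, {"offset": [0.0075, 0.035, 0], "yaw": -0.3, "hand": -1}, {"offset": [0.0075, 0.035, 0], "yaw": -0.3, "hand": -1}]}}

```text
clock: 17.48
eef_pos: [0.5583, -0.0221, 0.2349]
orientation: [2.239, -2.202, -0.002]
wrist_force: [0.2, -1.2, -3.3]
width: 0.0117
```

Request:
{"fn": "play_rows", "kwargs": {"commands": [{"offset": [0.0075, 0.035, 0], "yaw": -0.3, "hand": -1}, {"offset": [0.0075, 0.035, 0], "yaw": -0.3, "hand": -1}, {"offset": [0.0075, 0.035, 0], "yaw": -0.35, "hand": -1}, {"offset": [0.0065, 0.03, 0], "yaw": 0, "hand": -1}, {"offset": [0.005, 0.024, 0], "yaw": 0, "hand": -1}]}}

```text
clock: 18.1
eef_pos: [0.5923, 0.1367, 0.2349]
orientation: [2.221, -2.22, -0.001]
wrist_force: [-0.9, -0.9, -3.8]
width: 0.012
```

Request:
{"fn": "play_rows", "kwargs": {"commands": [{"offset": [0.0025, 0.017, 0], "yaw": 0, "hand": -1}, {"offset": [0.001, 0.01, 0], "yaw": 0, "hand": -1}, {"offset": [0, 0.006, 0], "yaw": 0, "hand": -1}, {"offset": [0, 0, 0], "yaw": 0, "hand": -1}, {"offset": [0, 0, 0], "yaw": 0, "hand": -1}]}}

```text
clock: 18.73
eef_pos: [0.5965, 0.1671, 0.2362]
orientation: [-2.22, 2.223, -0.0]
wrist_force: [0.1, -0.5, -3.7]
width: 0.0115
```

```bash
python3 look.py w3 clamp_knob start_top; python3 - <<'E'
import cv2
cv2.imwrite('pics/v4.png',cv2.resize(cv2.imread('pics/w3.png')[:300,90:440],None,fx=2,fy=2,interpolation=cv2.INTER_CUBIC))
E
```

```text
18.725 [0.5965 0.1671 0.2362] [-2.22   2.223 -0.   ] 0.0115 [ 0.1 -0.5 -3.7]
[0.59670476 0.09774466 0.38114862] 60.871752260756296 [0.02469984 0.         0.         0.         0.        ]
```

View pics/v4.png

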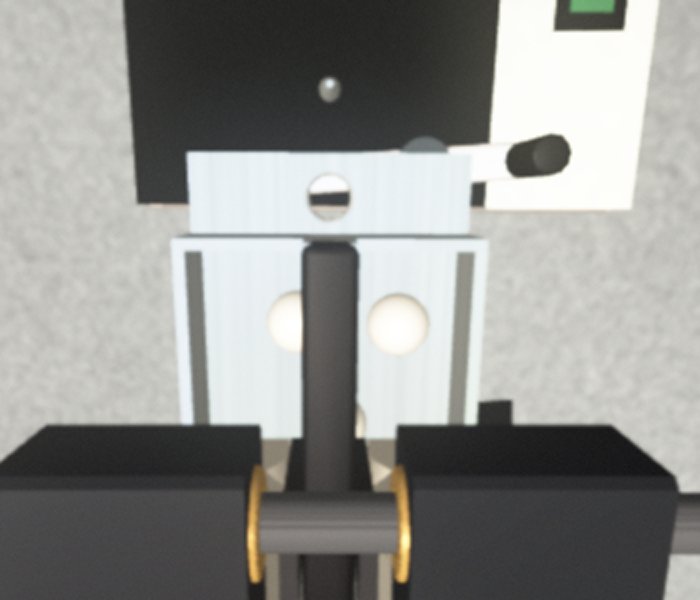

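```bash
python3 - <<'E'
from h import *
c=cams.capture('wrist')
cv=lambda *p:np.array(p,float)/2+[90,0]
img=c['pixels'].astype(float).mean(2)
# peg blob
r=img[25:65,235:275]; y,x=np.nonzero(r>60); print('peg px',x.mean()+235,y.mean()+25,x.min()+235,x.max()+235,y.min()+25,y.max()+25)
pk=[[x.mean()+235,y.mean()+25]]
for z in(.07,.08,.09): print('peg',z,unproj(c,pk,z)[0].round(4))
for z in(.182,.187): print('hole',z,unproj(c,cv((329,197)),z)[0].round(4))
# hole extents: left/right/top/bottom of opening in crop 307..351,173..221
print(unproj(c,cv((307,197),(351,197),(329,173),(329,221)),.187).round(4))
print('plate front corners',unproj(c,cv((188,152),(470,152)),.187).round(4))
e=unproj(c,cv((125,10),(138,203),(632,208),(657,8)),.07)[:,:2];print('deck',e.round(4))
print('yaw from left',np.degrees(np.arctan2(-(e[1]-e[0])[0],(e[1]-e[0])[1])),'right',np.degrees(np.arctan2(-(e[2]-e[3])[0],(e[2]-e[3])[1])),'front',np.degrees(np.arctan2(*(e[1]-e[2])[::-1])))
print('knob',unproj(c,cv((551,153)),.149),'pivot',unproj(c,cv((425,140)),.113))
E
```

```text
peg px 254.38518518518518 44.20740740740741 249 260 38 51
peg 0.07 [0.5964 0.0533 0.07  ]
peg 0.08 [0.5964 0.0548 0.08  ]
peg 0.09 [0.5964 0.0562 0.09  ]
hole 0.182 [0.5965 0.0988 0.182 ]
hole 0.187 [0.5965 0.0987 0.187 ]
[[0.6028 0.0987 0.187 ]
 [0.5902 0.0988 0.187 ]
 [0.5965 0.0922 0.187 ]
 [0.5965 0.1054 0.187 ]]
plate front corners [[0.6361 0.0866 0.187 ]
 [0.5568 0.0867 0.187 ]]
deck [[0.6831 0.0228]
 [0.6841 0.102 ]
 [0.4572 0.1047]
 [0.4572 0.0228]]
yaw from left -0.7330544533905081 right 0.014847494504961242 front -0.6893308404790978
knob [[0.52183251 0.08494102 0.149     ]] pivot [[0.55920503 0.07794347 0.113     ]]
```

Wrist view: peg at (254.5,44), the tray's near hole at (254.5,98.5), knob at about (365,76), two balls plainly in the pan. Next I move over the seat and look down through the hole, where parallax is nearly nil.

Request:
{"fn": "play_rows", "kwargs": {"commands": [{"offset": [0, -0.006, 0], "yaw": 0, "hand": -1}, {"offset": [0, -0.014, 0], "yaw": 0, "hand": -1}, {"offset": [-0.001, -0.022, 0], "yaw": 0, "hand": -1}, {"offset": [-0.001, -0.03, 0], "yaw": 0, "hand": -1}, {"offset": [-0.0005, -0.03, 0], "yaw": 0, "hand": -1}]}}

```text
clock: 19.55
eef_pos: [0.5937, 0.0635, 0.2362]
orientation: [2.22, -2.223, 0.0]
wrist_force: [0.7, 0.2, -3.3]
width: 0.0121
```

Request:
{"fn": "play_rows", "kwargs": {"commands": [{"offset": [0, -0.03, 0], "yaw": 0, "hand": -1}, {"offset": [0, -0.022, 0], "yaw": 0, "hand": -1}, {"offset": [0, -0.012, 0], "yaw": 0, "hand": -1}, {"offset": [0, -0.006, -0.01], "yaw": 0, "hand": -1}, {"offset": [0, 0, -0.02], "yaw": 0, "hand": -1}]}}

```text
clock: 20.18
eef_pos: [0.5945, -0.0043, 0.2058]
orientation: [-2.22, 2.221, -0.001]
wrist_force: [0.1, 0.2, -4.3]
width: 0.0118
```

Request:
{"fn": "play_rows", "kwargs": {"commands": [{"offset": [0, 0, -0.02], "yaw": 0, "hand": -1}, {"offset": [0, 0, -0.01], "yaw": 0, "hand": -1}, {"offset": [0, 0, 0], "yaw": 0, "hand": -1}, {"offset": [0, 0, 0], "yaw": 0, "hand": -1}]}}

```text
clock: 20.68
eef_pos: [0.5947, -0.004, 0.1767]
orientation: [-2.221, 2.221, -0.001]
wrist_force: [1.1, -0.4, -3.1]
width: 0.012
```

```bash
python3 look.py w4 ; python3 - <<'E'
import cv2
cv2.imwrite('pics/v5.png',cv2.resize(cv2.imread('pics/w4.png')[40:160,190:320],None,fx=5,fy=5,interpolation=cv2.INTER_CUBIC))
E
```

```text
20.675 [ 0.5947 -0.004   0.1767] [-2.221e+00  2.221e+00 -1.000e-03] 0.012 [ 1.1 -0.4 -3.1]
[ 0.5947498  -0.07340027  0.32167892] 60.871752260756296 [0.02469984 0.         0.         0.         0.        ]
```

View pics/v5.png

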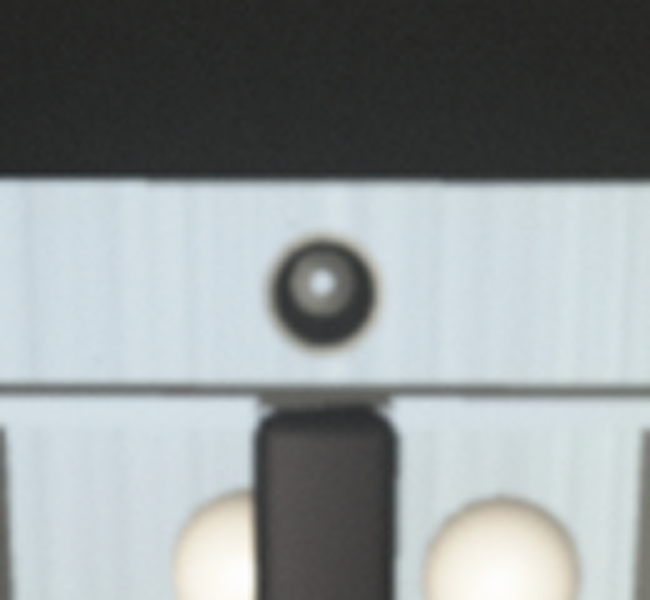

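```bash
python3 - <<'E'
from h import *
c=cams.capture('wrist'); cv=lambda *p:np.array(p,float)/5+[190,40]
print(unproj(c,cv((323,292)),.127), unproj(c,cv((321,283)),.085))
E
```

```text
[[ 0.59461038 -0.07256422  0.127     ]] [[ 0.59486541 -0.07358511  0.085     ]]
```

Request:
{"fn": "play_rows", "kwargs": {"commands": [{"offset": [0.001, -0.001, -0.01], "yaw": -0.5, "hand": -1}, {"offset": [0, 0, -0.012], "yaw": 0, "hand": -1}, {"offset": [0, 0, -0.01], "yaw": 0, "hand": -1}, {"offset": [0, 0, -0.006], "yaw": 0, "hand": -1}, {"offset": [0, 0, 0], "yaw": 0, "hand": -1}]}}

```text
clock: 21.4
eef_pos: [0.5948, -0.0054, 0.1373]
orientation: [2.21, -2.231, -0.001]
wrist_force: [-0.4, -0.3, -2.1]
width: 0.012
```

Request:
{"fn": "play_rows", "kwargs": {"commands": [{"offset": [0, 0, -0.004], "yaw": 0, "hand": -1}, {"offset": [0, 0, -0.004], "yaw": 0, "hand": -1}, {"offset": [0, 0, -0.003], "yaw": 0, "hand": -1}, {"offset": [0, 0, 0], "yaw": 0, "hand": -1}]}}

```text
clock: 21.9
eef_pos: [0.5949, -0.0053, 0.1268]
orientation: [2.211, -2.232, -0.0]
wrist_force: [0.1, 0.5, -3.3]
width: 0.0117
```

Request:
{"fn": "play_rows", "kwargs": {"commands": [{"offset": [0, 0, -0.0015], "yaw": 0, "hand": -1}, {"offset": [0, 0, -0.001], "yaw": 0, "hand": -1}, {"offset": [0, 0, 0], "yaw": 0, "hand": -1}]}}

```text
clock: 22.28
eef_pos: [0.5951, -0.0053, 0.1245]
orientation: [2.211, -2.232, -0.0]
wrist_force: [0.9, -1.1, -2.6]
width: 0.0119
```

Request:
{"fn": "play_rows", "kwargs": {"commands": [{"offset": [0, 0, -0.001], "yaw": 0, "hand": -1}, {"offset": [0, 0, 0], "yaw": 0, "hand": -1}]}}

```text
clock: 22.52
eef_pos: [0.5953, -0.0053, 0.124]
orientation: [-2.211, 2.231, -0.001]
wrist_force: [-1.4, 0.5, 1.0]
width: 0.0117
```

Request:
{"fn": "play_rows", "kwargs": {"commands": [{"offset": [0, 0, -0.0007], "yaw": 0, "hand": -1}, {"offset": [0, 0, 0], "yaw": 0, "hand": -1}]}}

```text
clock: 22.78
eef_pos: [0.5953, -0.0052, 0.124]
orientation: [-2.211, 2.231, -0.001]
wrist_force: [-4.3, 1.5, 7.3]
width: 0.0117
```

Request:
{"fn": "play_rows", "kwargs": {"commands": [{"offset": [0, 0, 0.0008], "yaw": 0, "hand": 1}, {"offset": [0, 0, 0], "yaw": 0, "hand": 1}, {"offset": [0, 0, 0], "yaw": 0, "hand": 1}, {"offset": [0, 0, 0], "yaw": 0, "hand": 1}, {"offset": [0, 0, 0.015], "yaw": 0, "hand": 1}]}}

```text
clock: 23.4
eef_pos: [0.5943, -0.0055, 0.138]
orientation: [2.209, -2.23, -0.002]
wrist_force: [-0.9, -0.2, -0.4]
width: 0.056
```

Request:
{"fn": "play_rows", "kwargs": {"commands": [{"offset": [0, 0, 0.04], "yaw": 0, "hand": 1}, {"offset": [0, 0.03, 0.05], "yaw": 0, "hand": 1}, {"offset": [-0.02, 0.05, 0.02], "yaw": 0, "hand": 1}, {"offset": [-0.02, 0.04, 0], "yaw": 0, "hand": 1}, {"offset": [0, 0, 0], "yaw": 0, "hand": 1}]}}

```text
clock: 24.02
eef_pos: [0.5544, 0.117, 0.2505]
orientation: [-2.213, 2.226, -0.001]
wrist_force: [1.1, -0.8, -0.2]
width: 0.0873
```

```bash
python3 look.py w5 full_tray clamp_knob start_top
```

```text
24.025 [0.5544 0.117  0.2505] [-2.213e+00  2.226e+00 -1.000e-03] 0.0873 [ 1.1 -0.8 -0.2]
[0.55391236 0.04744309 0.39538182] 60.871752260756296 [0.02469984 0.         0.         0.         0.        ]
full_tray 0.87 [154.0, 0.6, 257.3, 118.6] 204.2 56.9 10363
clamp_knob 0.63 [194.8, 130.4, 304.5, 159.0] 250.4 144.6 1977
start_top 0.4 [200.5, 231.9, 309.6, 316.9] 256.1 270.4 2077
```

View pics/w5.png

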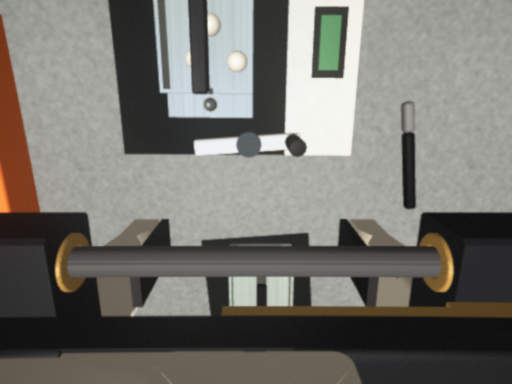

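Wrist view: the tray lies on the deck with the peg through its hole at (210,104), the clamp pivot is at (249,145), the knob top at (297,147), its toe at (197,148).

```bash
python3 - <<'E'
from h import *
c=cams.capture('wrist')
p=unproj(c,[[249,145]],.115)[0];k=unproj(c,[[297,147]],.149)[0];t=unproj(c,[[197,148]],.111)[0]
print(p,k,t,np.hypot(*(k-p)[:2])); print('peg',unproj(c,[[210,104]],.088))
print(np.degrees(np.arctan2(*(k-p)[1::-1])),np.degrees(np.arctan2(*(t-p)[1::-1])))
E
```

```text
[0.5595914 0.0844194 0.115    ] [0.52293559 0.08146335 0.149     ] [0.60489954 0.08718856 0.111     ] 0.03677481110559945
peg [[0.59491625 0.0506752  0.088     ]]
-175.3894561300671 3.497477242221044
```

Request:
{"fn": "play_rows", "kwargs": {"commands": [{"offset": [-0.0065, -0.0064, 0], "yaw": 10.5, "hand": 1}, {"offset": [-0.0065, -0.0064, 0], "yaw": 10.5, "hand": 1}, {"offset": [-0.0065, -0.0064, 0], "yaw": 10.5, "hand": 1}, {"offset": [-0.0065, -0.0064, 0], "yaw": 10.5, "hand": 1}, {"offset": [-0.0065, -0.0064, 0], "yaw": 10.5, "hand": 1}]}}

```text
clock: 24.9
eef_pos: [0.5227, 0.0815, 0.2485]
orientation: [2.972, -1.017, -0.001]
wrist_force: [-1.1, 0.8, 0.2]
width: 0.0875
```

Request:
{"fn": "play_rows", "kwargs": {"commands": [{"offset": [0, 0, 0], "yaw": 10.5, "hand": 1}, {"offset": [0, 0, 0], "yaw": 10.5, "hand": 1}, {"offset": [0, 0, 0], "yaw": 10.5, "hand": 1}, {"offset": [0, 0, 0], "yaw": 10.5, "hand": 1}, {"offset": [0, 0, 0], "yaw": 0, "hand": 1}]}}

```text
clock: 25.52
eef_pos: [0.5228, 0.0819, 0.2485]
orientation: [3.14, 0.104, -0.001]
wrist_force: [0.7, 0.2, 0.5]
width: 0.0879
```

```bash
python3 look.py w6 clamp_knob start_top full_tray
```

```text
25.525 [0.5228 0.0819 0.2485] [ 3.14e+00  1.04e-01 -1.00e-03] 0.0879 [0.7 0.2 0.5]
[0.59288417 0.08707601 0.39342495] 60.871752260756296 [0.02469984 0.         0.         0.         0.        ]
clamp_knob 0.86 [239.9, 75.1, 264.5, 200.4] 250.7 137.4 2073
clamp_knob 0.38 [390.7, 82.5, 410.0, 93.2] 400.5 90.6 177
start_top 0.58 [389.3, 209.7, 419.1, 232.8] 403.2 219.4 667
full_tray 0.86 [272.5, 47.6, 453.7, 152.0] 359.3 97.3 14228
```

View pics/w6.png

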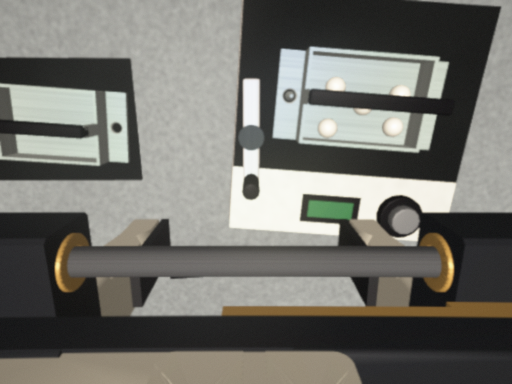

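Wrist view: the tray is seated with all five balls in it, the bar of the clamp is aligned with the image, its pivot at (251,137), knob top at (251,191), button at (403,220).

```bash
python3 - <<'E'
from h import *
c=cams.capture('wrist')
for n,u,z in (('piv',[251,137],.115),('knob',[251,191],.149),('peg',[289,96],.085),('button',[403.5,219.5],.085)): print(n,unproj(c,[u],z)[0].round(4))
E
```

```text
piv [0.5599 0.0878 0.115 ]
knob [0.5221 0.0851 0.149 ]
peg [0.5956 0.0557 0.085 ]
button [ 0.484  -0.0697  0.085 ]
```

Request:
{"fn": "play_rows", "kwargs": {"commands": [{"offset": [-0.001, 0.003, -0.03], "yaw": 0, "hand": 1}, {"offset": [0, 0, -0.04], "yaw": 0, "hand": 1}, {"offset": [0, 0, -0.03], "yaw": 0, "hand": 1}, {"offset": [0, 0, -0.0135], "yaw": 0, "hand": 1}, {"offset": [0, 0, 0], "yaw": 0, "hand": -1}]}}

```text
clock: 26.4
eef_pos: [0.5215, 0.0856, 0.1348]
orientation: [3.139, 0.108, -0.002]
wrist_force: [-0.4, 0.6, -0.3]
width: 0.082
```

Request:
{"fn": "play_rows", "kwargs": {"commands": [{"offset": [0, 0, 0], "yaw": 0, "hand": -1}, {"offset": [0, 0, 0], "yaw": 0, "hand": -1}, {"offset": [0, 0, 0], "yaw": 0, "hand": -1}, {"offset": [0, 0, 0], "yaw": 0, "hand": -1}, {"offset": [0, 0, 0], "yaw": 0, "hand": -1}]}}

```text
clock: 27.02
eef_pos: [0.5216, 0.0857, 0.1353]
orientation: [-3.14, -0.109, -0.0]
wrist_force: [0.0, -0.3, -0.5]
width: 0.0331
```

Request:
{"fn": "play_rows", "kwargs": {"commands": [{"offset": [0, 0, 0], "yaw": 0, "hand": -1}, {"offset": [0, 0, 0], "yaw": 0, "hand": -1}, {"offset": [0, 0, 0], "yaw": 0, "hand": -1}, {"offset": [0, 0, 0], "yaw": 0, "hand": -1}]}}

```text
clock: 27.52
eef_pos: [0.5215, 0.0856, 0.1351]
orientation: [3.139, 0.108, -0.0]
wrist_force: [-0.2, -1.7, 0.5]
width: 0.0133
```

Request:
{"fn": "play_rows", "kwargs": {"commands": [{"offset": [0.0001, 0.0064, 0], "yaw": -9.6, "hand": -1}, {"offset": [0.0011, 0.0063, 0], "yaw": -9.6, "hand": -1}, {"offset": [0.0022, 0.0059, 0], "yaw": -9.6, "hand": -1}, {"offset": [0.0031, 0.0056, 0], "yaw": -9.6, "hand": -1}, {"offset": [0.0041, 0.0049, 0], "yaw": -9.6, "hand": -1}]}}

```text
clock: 28.15
eef_pos: [0.5329, 0.1143, 0.1351]
orientation: [2.909, -1.185, 0.002]
wrist_force: [5.4, -7.5, -3.2]
width: 0.0133
```

Request:
{"fn": "play_rows", "kwargs": {"commands": [{"offset": [0.0048, 0.0042, 0], "yaw": -9.6, "hand": -1}, {"offset": [0.0054, 0.0033, 0], "yaw": -9.6, "hand": -1}, {"offset": [0.0059, 0.0024, 0], "yaw": -9.6, "hand": -1}, {"offset": [0.0062, 0.0014, 0], "yaw": -9.6, "hand": -1}, {"offset": [0.0063, 0.0003, 0], "yaw": -9.6, "hand": -1}]}}

```text
clock: 28.78
eef_pos: [0.5601, 0.1248, 0.1349]
orientation: [2.173, -2.264, 0.0]
wrist_force: [-19.5, -3.4, 16.8]
width: 0.0131
```

Request:
{"fn": "play_rows", "kwargs": {"commands": [{"offset": [0, 0, 0], "yaw": 0, "hand": -1}, {"offset": [0, 0, 0], "yaw": 0, "hand": -1}]}}

```text
clock: 29.02
eef_pos: [0.5597, 0.1247, 0.1351]
orientation: [2.179, -2.258, 0.0]
wrist_force: [-3.0, -7.3, 4.6]
width: 0.0133
```

Request:
{"fn": "play_rows", "kwargs": {"commands": [{"offset": [0, 0, 0], "yaw": 0, "hand": 1}, {"offset": [0, 0, 0], "yaw": 0, "hand": 1}, {"offset": [0, 0, 0], "yaw": 0, "hand": 1}, {"offset": [0, 0, 0.02], "yaw": 0, "hand": 1}, {"offset": [0, 0, 0.04], "yaw": 0, "hand": 1}]}}

```text
clock: 29.65
eef_pos: [0.5599, 0.1262, 0.1942]
orientation: [2.179, -2.258, -0.002]
wrist_force: [1.3, 0.5, 0.5]
width: 0.0577
```

Request:
{"fn": "play_rows", "kwargs": {"commands": [{"offset": [0, 0, 0.04], "yaw": 0, "hand": -1}, {"offset": [-0.008, -0.02, 0], "yaw": 9.2, "hand": -1}, {"offset": [-0.008, -0.02, 0], "yaw": 9.2, "hand": -1}, {"offset": [-0.008, -0.02, 0], "yaw": 9.2, "hand": -1}, {"offset": [-0.008, -0.02, 0], "yaw": 9.2, "hand": -1}]}}

```text
clock: 30.28
eef_pos: [0.5286, 0.046, 0.2352]
orientation: [-2.787, 1.448, -0.0]
wrist_force: [-0.4, -0.5, 0.1]
width: 0.0187
```

Request:
{"fn": "play_rows", "kwargs": {"commands": [{"offset": [-0.008, -0.02, 0], "yaw": 9.2, "hand": -1}, {"offset": [-0.008, -0.02, 0], "yaw": 9.2, "hand": -1}, {"offset": [-0.007, -0.02, 0], "yaw": 9.2, "hand": -1}, {"offset": [-0.007, -0.02, 0], "yaw": 9.2, "hand": -1}, {"offset": [-0.007, -0.02, 0], "yaw": 9.2, "hand": -1}]}}

```text
clock: 30.9
eef_pos: [0.4917, -0.054, 0.2353]
orientation: [-3.132, 0.244, -0.001]
wrist_force: [0.4, 0.3, -1.0]
width: 0.0004
```

Request:
{"fn": "play_rows", "kwargs": {"commands": [{"offset": [-0.007, -0.014, 0], "yaw": 9.2, "hand": -1}, {"offset": [0, 0, 0], "yaw": 0, "hand": -1}]}}

```text
clock: 31.15
eef_pos: [0.4846, -0.068, 0.2353]
orientation: [-3.141, 0.003, -0.001]
wrist_force: [-0.2, -1.2, 0.9]
width: 0.0004
```

```bash
python3 look.py w7 clamp_knob start_top full_tray
```

```text
31.15 [ 0.4846 -0.068   0.2353] [-3.141e+00  3.000e-03 -1.000e-03] 0.0004 [-0.2 -1.2  0.9]
[ 0.55463564 -0.06771656  0.38030098] 60.871752260756296 [0.02469984 0.         0.         0.         0.        ]
clamp_knob 0.77 [1.3, 73.5, 120.7, 105.1] 59.7 90.1 2467
start_top 0.56 [245.5, 165.0, 271.6, 190.8] 254.5 175.6 745
full_tray 0.76 [90.1, 2.0, 281.2, 99.5] 186.7 44.9 15758
full_tray 0.63 [424.8, 224.5, 512.0, 316.1] 475.7 291.5 3146
```

View pics/w7.png

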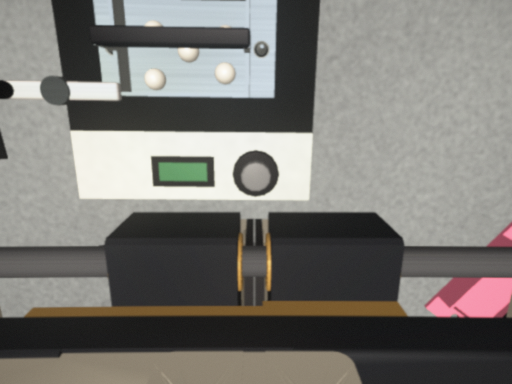

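Wrist view: the clamp is closed, its toe at (118,91) over the tray's rim; the balls are in the pan; the button is at (256,176).

```bash
python3 - <<'E'
from h import *
c=cams.capture('wrist')
print(unproj(c,[[256,176]],.085),unproj(c,[[256,176]],.075))
p=unproj(c,[[56,90]],.115)[0];t=unproj(c,[[119,91]],.111)[0];print(p,t,np.degrees(np.arctan2(*(t-p)[1::-1])))
E
```

```text
[[ 0.48461805 -0.06852499  0.085     ]] [[ 0.48222534 -0.06858325  0.075     ]]
[0.56027443 0.0859245  0.115     ] [0.55981366 0.03942635 0.111     ] -90.56774853967895
```

Request:
{"fn": "play_rows", "kwargs": {"commands": [{"offset": [0, -0.0005, -0.04], "yaw": 0, "hand": -1}, {"offset": [0, 0, -0.05], "yaw": 0, "hand": -1}, {"offset": [0, 0, -0.03], "yaw": 0, "hand": -1}, {"offset": [0, 0, 0], "yaw": 0, "hand": -1}]}}

```text
clock: 31.9
eef_pos: [0.4834, -0.068, 0.1133]
orientation: [3.141, -0.002, -0.008]
wrist_force: [-0.2, -0.0, -0.0]
width: 0.0006
```

Request:
{"fn": "play_rows", "kwargs": {"commands": [{"offset": [0, 0, -0.004], "yaw": 0, "hand": -1}, {"offset": [0, 0, -0.004], "yaw": 0, "hand": -1}, {"offset": [0, 0, -0.004], "yaw": 0, "hand": -1}, {"offset": [0, 0, 0], "yaw": 0, "hand": -1}]}}

```text
clock: 32.4
eef_pos: [0.4856, -0.0679, 0.1037]
orientation: [-3.141, 0.001, -0.003]
wrist_force: [0.5, 0.7, 3.7]
width: 0.0003
```

Request:
{"fn": "play_rows", "kwargs": {"commands": [{"offset": [0, 0, -0.002], "yaw": 0, "hand": -1}, {"offset": [0, 0, -0.002], "yaw": 0, "hand": -1}, {"offset": [0, 0, 0], "yaw": 0, "hand": -1}]}}

```text
clock: 32.78
eef_pos: [0.4856, -0.0679, 0.1002]
orientation: [-3.141, 0.0, -0.003]
wrist_force: [-2.3, 2.2, 11.5]
width: 0.0005
```

Request:
{"fn": "play_rows", "kwargs": {"commands": [{"offset": [0, 0, -0.001], "yaw": 0, "hand": -1}, {"offset": [0, 0, 0], "yaw": 0, "hand": -1}]}}

```text
clock: 33.02
eef_pos: [0.4857, -0.0679, 0.1]
orientation: [3.142, 0.0, 0.003]
wrist_force: [-5.0, 4.4, 20.9]
width: 0.0008
```

Request:
{"fn": "play_rows", "kwargs": {"commands": [{"offset": [0, 0, 0.01], "yaw": 0, "hand": -1}, {"offset": [0, 0, 0.03], "yaw": 0, "hand": -1}, {"offset": [0, 0, 0.05], "yaw": 0, "hand": -1}, {"offset": [0, 0, 0.05], "yaw": 0, "hand": -1}, {"offset": [0, 0, 0], "yaw": 0, "hand": -1}]}}

```text
clock: 33.65
eef_pos: [0.4863, -0.0681, 0.2417]
orientation: [-3.141, 0.001, -0.01]
wrist_force: [-0.3, 0.1, -0.2]
width: 0.0002
```

```bash
python3 look.py w8 start_top clamp_knob; python3 - <<'E'
from h import *
c=cap('scene','s8.png')
t=cap('top')
a=cv2.imread('pics/w8.png'); b=cv2.resize(c['pixels'][110:320,160:400,::-1],(512,448),interpolation=cv2.INTER_CUBIC)[:216]
b=cv2.resize(c['pixels'][110:310,160:426,::-1],(287,216)); d=cv2.resize(t['pixels'][110:260,120:280,::-1],(225,216))
cv2.imwrite('pics/v8.png',np.vstack([a,np.hstack([b,d])]))
E
```

```text
33.65 [ 0.4863 -0.0681  0.2417] [-3.141e+00  1.000e-03 -1.000e-02] 0.0002 [-0.3  0.1 -0.2]
[ 0.55558    -0.06772562  0.38710278] 60.871752260756296 [0.02469984 0.         0.         0.         0.        ]
start_top 0.78 [242.9, 166.8, 267.2, 189.4] 255.1 176.9 687
clamp_knob 0.56 [0.2, 78.9, 126.7, 108.0] 61.0 93.3 2488
```

View pics/v8.png

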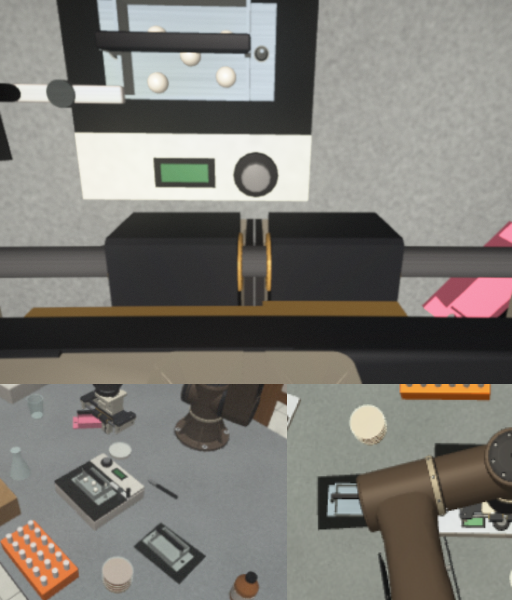

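The button bottomed out: the force rose to 21 N with no further travel. It is up again, the clamp is closed, and both trays stand where they should. I hand in.

```bash
python3 -c "
from h import *
print(job_done())"
```

```text
the job is handed in; nothing more can be done
None
```

I did every step in the order you gave and handed the job in at about 34 s on the robot's clock. `job_done()` gave no verdict.

- **Empty tray:** lowered onto the mat until the wrist force showed contact, then released. The last pictures show it well inside the mat. The top camera put it about 10 mm off the mat's centre, against a limit of 45 mm.
- **Loaded tray:** carried level, aligned by looking down through its hole onto the peg, and lowered until the deck pushed back. The TCP height at contact, 0.124 m, is what a tray lying flat on the deck should give. After release, all five balls showed in the pan and a peg stood through the hole at each end. The very last picture shows four balls; the handle bar hides part of the pan there.
- **Clamp:** swung until it met its stop. The image puts the toe at -90.6°, over the tray's rim.
- **Start button:** pressed until it stopped moving, with the force rising from 11 to 21 N over the last 0.2 mm, then released. The button looks up again in the last picture, and nothing touches the gripper.

**Disagreements between checks:** position estimates for the seat differed by 3 to 4 mm in y between wrist views. I relied on the straight-down view through the hole instead. I did not measure the bystanders again, but they look undisturbed in the last scene picture.

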